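Wind the tablet carousel back for refilling

ROBOT

A 6-joint arm with a two-finger parallel gripper is mounted at the origin on the work surface. World frame = base frame: x ahead of the robot, y to its left, z up, the work surface at z = 0. Lengths are in m, angles in rad, forces in N, time in s.
With the tool pointing down it reaches from about 0.4 to 0.825 m from the base axis. Payload 7 kg.
Tool frame: the origin (TCP) lies midway between the tips of the shut fingers; the grasp point (between the pads) lies 19 mm behind it; z points along the fingers, x is the direction in which the jaws open and shut, and the axes are right-handed (so a half turn about z gives the same grasp; the last joint's range is limited). The gripper opens to 88 mm and grips with 3 to 60 N. Pads are 19 mm wide; open, the fingers measure 130 mm over their backs; the gripper's body (78 mm by 193 mm) begins 47 mm behind the grasp point.
Start: joints at [1.508, 0.359, 0.012, 0, -1.224, -0.288], TCP at [0.232, 0.634, 0.227] pointing down, gripper open.
Joint ranges: [-3.07, 3.07], [-1.43, 2.12], [-1.02, 1.25], [-3.03, 1.67], [-3.05, -0], [-3.03, 3.03]. Speed limits (rad/s): [2.39, 2.39, 3.01, 3.14, 3.14, 3.14].

INTERFACE

Orientations are given as [roll, pitch, yaw] about the fixed x, y, z axes, in that order (R = Rz(yaw) Ry(pitch) Rx(roll)).
In Python, from station import arm, grab_frame, camera_params gives the robot as it stands.
- The arm moves only by the shell command python3 -m handwheel 'ROWS' [FORCE]. ROWS is JSON, a list that holds one entry, the list of rows, each a list of 5 numbers: the finger opening in m, from 0 to 0.0876, then the shift along the tool's x, y, z in m, then the turn about the tool's z in degrees. A call has 1 to 20 rows; each row is the pose to reach, as a shift and turn from the pose measured when the call began, along the tool's axes at that moment; what a row does not reach only later rows make up. A row lasts 1/12 s, in which the tool goes at most 41.7 mm and 7.16 degrees, less where a joint would pass 70% of its speed; a pose out of reach is approached as far as the arm can. A call with a gripper value outside its range is refused whole. The fingers move at their own pace and stop on an object; FORCE is the grip in N (left out, the last holds). Time passes only in rows, so rows that repeat a pose let the fingers close. It gives the time, the measured TCP pose, the force and the opening at its end, in the units of the state.
- arm.get_state(): the state, without advancing time (a new reading comes with each control period).
- grab_frame(name): name is "scene" or "top"; returns the picture (420x560x3 uint8, blue, green, red); there is no depth.
- camera_params(name): a dict with "intrinsics" (3x3 intrinsics, pixels), "R" (3x3) and "t" (3): a world point X has camera coordinates R X + t. Camera axes: x right, y down, z forward; pixel columns grow to the right and rows downward; lengths in m; the calibration is good to about 2 mm. A picture is of the moment at which its call begins. camera_params takes no time and is no camera call.
- arm.job_done(): hands the job in, once; it reports no verdict.
The state is a dict: "t": time; "q": joint angles; "qd": joint speeds; "joint_efforts": joint torques, N m; "eef_pos": TCP position; "ee_rot": TCP orientation; "force": force on the tool from outside, world axes, zero at the start; "moment": the same for the moment, N m; "width": finger opening in m.
Only numpy, scipy, OpenCV 4.12 (cv2) and the standard library are available. Lean on these libraries where they do the work, as an engineer would, in place of code of your own. Each camera call takes 0.05 s, during which the arm holds its last target.

TASK

Get the round tablet carousel ready for refilling: first tip its steel pawl lever over, away from the side it leans to, so the pawl lies clear of the ratchet, and leave it thrown over. Then turn the bar knob back, anticlockwise seen from above, until its pointer is at the raised start ridge on the rim, and let go. Leave the fan, bowl, flask cap and comb where they are.

Things in the scene. Friction and masses are not known exactly. Their poses are not given: they have to be found in the camera images.
- dispenser: Weekly tablet carousel: a round white plastic tub 184 mm across and 40 mm high that does not move on the chest top. Origin: centre of its underside, on the axis of the knob; z up; its x axis points to the start ridge.
- start_ridge (a point): Top of the start ridge, the one radial white ridge that sticks straight out from the tub's rim (the grey bracket beside it carries the pawl): 8 mm wide, from 88 to 130 mm out from the axis, its top 52 mm above the chest. This point is 105 mm from the axis, along the dispenser's x.
- carousel (a joint): Turn of the grey toothed rotor with its knob, rad: 0 when the pointer is exactly at the start ridge, growing as it advances clockwise seen from above; starts between about 0.85 and 1.4. It has 14 ratchet teeth (0.449 rad each) on top of its rim (172 mm across, tooth tips 53 mm above the chest). While the pawl is in, it can advance but only turns back until the next tooth meets the pawl, less than one step. Friction about 0.05 N m holds it where it is left.
- knob_grip (a point): Grip point of the knob, on the axis, 88 mm above the chest. The knob is a black upright bar, 60 mm long, 16 mm thick, its flat sides upright, from 57 to 100 mm above the chest; grip it across its 16 mm. Its long direction is the pointer direction, which in the dispenser's frame is at minus the carousel value about z.
- pointer_tip (a point): Tip of the pointer, a narrow low nose on one end of the knob bar, 62 mm from the axis, 61 mm above the chest (8 mm wide, 6 mm tall).
- pawl (a joint): Angle of the pawl lever about a level axis, rad. About 0 to 0.2: pawl tip dropped in the ratchet teeth, lever leaning over one way, 40 degrees from upright. 1.4 (its stop): thrown over, lever leaning 40 degrees the other way, pawl tip lifted clear. The lever is upright at 0.7; it falls to whichever side it leans by its own weight and stays there. A push of under 1 N at the ball moves it.
- pawl_ball (a point): Centre of the steel ball (20 mm across) on the end of the pawl lever, a 10 mm rod 45 mm long from the pivot. It is about 94 mm above the chest at either side, 105 mm when upright, and outside the rotor, about 108 mm from the axis at the start. It swings in an upright plane, to be pushed level towards and then past the point above pawl_pivot; about 58 mm from one side to the other.
- pawl_pivot (a point): Pivot of the pawl lever in the plane in which the ball swings, 60 mm above the chest; at the start the ball is about 29 mm to one side of it, seen from above.
- fan: Green battery fan, bystander, loose: base 80 x 100 mm, 30 mm high with a small toggle switch, round head 104 mm across, 165 mm high in all. Origin: centre of its underside.
- bowl: White ceramic trinket bowl, bystander, loose, 110 mm across and 45 mm high. Origin: centre of its underside.
- flask_cap: Stainless steel flask cap, bystander, loose, 58 mm across and 48 mm high. Origin: centre of its underside.
- comb: Black hair straightener comb, bystander, lying loose, about 210 x 26 x 16 mm. Origin: under its middle, x along it to the toothed end.
There are look-alikes about, which are no part of the job. There is more than one size of the dispenser; the job needs the smaller.

How it is judged:
On the way, in this order (a step that is already met when the one before it is completed fails the run):
1. the pawl lever is thrown over, pawl clear of the ratchet, before the pointer is back at the ridge (value of joint pawl above 1.1 rad and value of joint carousel above 0.3 rad), for 0.2 s.
2. the pointer is back at the start ridge with the pawl still clear (value of joint pawl above 1.1 rad and value of joint carousel between -0.2 and 0.2 rad), for 0.2 s.
At the end, for the whole second after the job is handed in: The pawl lever is still thrown over (pawl above 1.1 rad), the pointer rests within 0.2 rad (11 degrees) of the start ridge, at rest, and fan, bowl, flask cap and comb were never moved by more than 30 mm (all of step 2 and velocity of joint carousel between -0.05 and 0.05 rad/s); the robot touches nothing.
It fails at once if a bystander is moved by more than 30 mm (distance of any of fan, bowl, flask_cap, comb from where it was at the start of the episode above 0.03 m).
It also fails if it takes over 45 s, if anything falls off the work surface, if the arm or the gripper's body presses on something with over 40 N, if the wrist force passes 120 N, or if a joint passes its speed limit or range.

## Working session

There is one attempt and no reset: what is moved stays moved. The work goes in short steps, Python scripts to look and compute and a shell command to move; the robot and the scene stay as the last step left them, time stands still between calls to the robot, and variables do not carry over. Pictures are saved under pics/ and viewed, and the job is handed in when it is done.

```bash
ls; mkdir -p pics
python3 - <<'E'
from station import arm, grab_frame, camera_params
import cv2
for n in("scene","top"):
    cv2.imwrite(f"pics/{n}0.png",grab_frame(n)); print(n,camera_params(n))
s=arm.get_state();print(s)
E
```

```text
pics
scene {'intrinsics': array([[517.92151812,   0.        , 285.48386558],
       [  0.        , 517.92151812, 211.7794426 ],
       [  0.        ,   0.        ,   1.        ]]), 'R': array([[ 7.96603924e-02,  9.96822060e-01, -4.48997151e-05],
       [ 7.01998590e-01, -5.61317436e-02, -7.09962821e-01],
       [-7.07709122e-01,  5.65243974e-02, -7.04239158e-01]]), 't': array([-0.05322705, -0.30214917,  1.79364652])}
top {'intrinsics': array([[379.01863146,   0.        , 281.05433379],
       [  0.        , 379.01863146, 212.95429093],
       [  0.        ,   0.        ,   1.        ]]), 'R': array([[ 0.11112113, -0.99379303,  0.00524544],
       [-0.97058022, -0.10965701, -0.21435806],
       [ 0.21360275,  0.01872859, -0.97674106]]), 't': array([-0.04986512,  0.54391419,  0.98179547])}
{'t': 0.1, 'q': array([ 1.50814504e+00,  3.59315503e-01,  1.11860485e-02, -3.11259000e-04,
       -1.22408608e+00, -2.88108077e-01]), 'qd': array([ 1.40594717e-03, -3.83837706e-04,  1.63373577e-03, -1.78001079e-04,
       -2.40231363e-04, -5.73141221e-05]), 'joint_efforts': array([-2.35283667e-03, -5.84165418e+01,  2.93753135e+01,  7.01557294e+00,
        1.01927260e-02, -4.51185815e-05]), 'eef_pos': array([0.23180806, 0.63350497, 0.2257312 ]), 'ee_rot': array([-3.14146993e+00, -1.44386169e-03, -1.92166176e+00]), 'force': array([ 0.48491636,  0.20150074, -0.12841089]), 'moment': array([ 0.02947881, -0.01071216, -0.02138225]), 'width': 0.08787153790595052}
```

View pics/scene0.png

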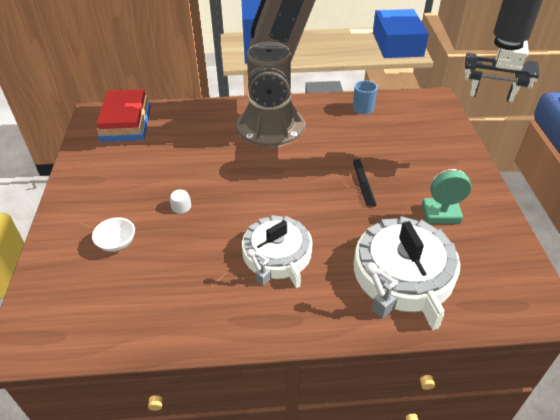

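View pics/top0.png

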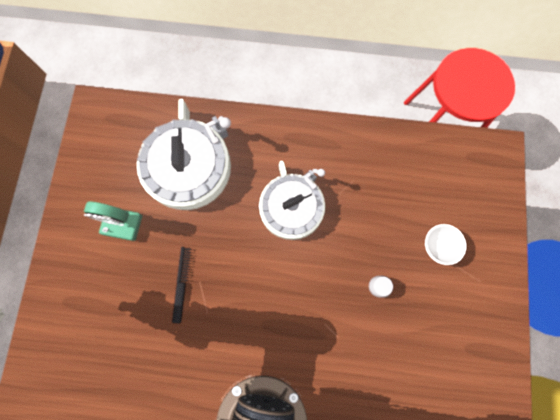

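The smaller carousel is the one in the middle: scene about (277,245), top about (292,205). I'll enlarge both.

Run:
```python
import cv2
a=cv2.imread("pics/scene0.png")[205:295,225:335]; cv2.imwrite("pics/sc.png",cv2.resize(a,None,fx=7,fy=6.6 if 0 else 7*0.94 if 0 else 6.6,interpolation=2) if 0 else cv2.resize(a,None,fx=6,fy=6,interpolation=2))
a=cv2.imread("pics/top0.png")[155:245,245:345]; cv2.imwrite("pics/tc.png",cv2.resize(a,None,fx=6,fy=6,interpolation=2))
```

```text
(no output)
```

View pics/sc.png

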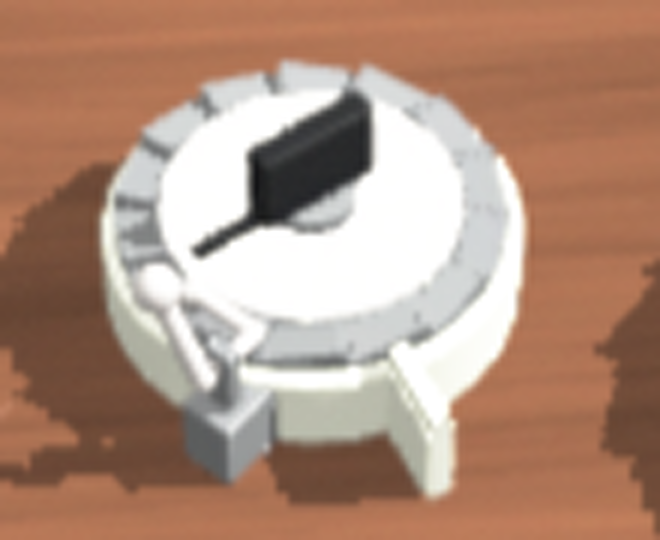

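View pics/tc.png

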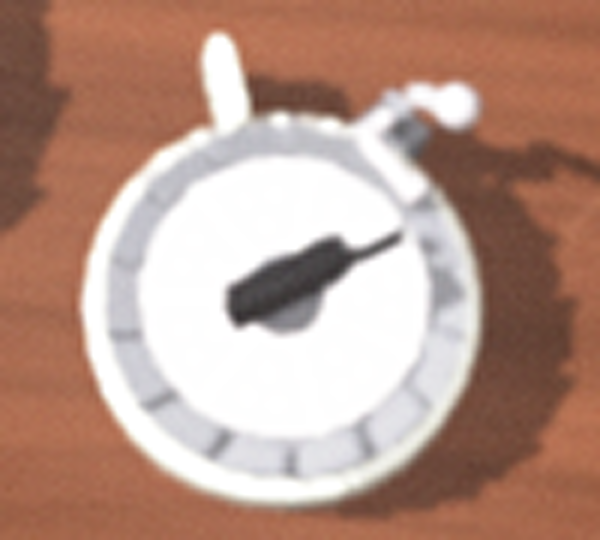

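```bash
cat > h.py <<'E'
import numpy as np, cv2
from station import camera_params
C={n:camera_params(n) for n in("scene","top")}
def P(n): c=C[n]; return c["intrinsics"]@np.c_[c["R"],c["t"]]
def tri(s,t):
    X=cv2.triangulatePoints(P("scene"),P("top"),np.array(s,float).reshape(2,1),np.array(t,float).reshape(2,1)); return (X[:3]/X[3]).ravel()
def onz(n,uv,z):
    c=C[n]; o=-c["R"].T@c["t"]; d=c["R"].T@np.linalg.solve(c["intrinsics"],[uv[0],uv[1],1]); return o+d*(z-o[2])/d[2]
def proj(n,X):
    p=P(n)@np.r_[X,1]; return p[:2]/p[2]
S=lambda u,v:((u+.5)/6-.5+225,(v+.5)/6-.5+205)
T=lambda u,v:((u+.5)/6-.5+245,(v+.5)/6-.5+155)
E
python3 - <<'E'
from h import *
np.set_printoptions(precision=4,suppress=True)
print("ball",tri(S(162,285),T(460,105)))
print("tip",tri(S(197,253),T(402,235)), onz("scene",S(197,253),.061),onz("top",T(402,235),.061))
print("bar top ends scene", [onz("scene",S(*p),.1) for p in((258,160),(362,98))])
print("bar top ends top", [onz("top",T(*p),.1) for p in((238,308),(340,250))])
print("ridge end top z.052",onz("top",T(217,38),.052),onz("top",T(232,125),.052),"sc",onz("scene",S(435,428),.052),onz("scene",S(398,352),.052))
# disc ellipse z~.055: white disc extremes
print("disc top",[onz("top",T(*p),.055)[:2] for p in((137,295),(432,295),(285,155),(285,440))])
print("disc sc",[onz("scene",S(*p),.055)[:2] for p in((160,210),(463,210),(310,88),(310,322))])
E
```

```text
ball [ 0.6622 -0.0828  0.0987]
tip [ 0.6103 -0.067   0.0578] [ 0.613 -0.067  0.061] [ 0.6094 -0.0669  0.061 ]
bar top ends scene [array([ 0.5979, -0.0394,  0.1   ]), array([0.5653, 0.0068, 0.1   ])]
bar top ends top [array([0.557 , 0.0041, 0.1   ]), array([ 0.5884, -0.038 ,  0.1   ])]
ridge end top z.052 [0.6985 0.0291 0.052 ] [0.6563 0.0172 0.052 ] sc [0.707  0.0252 0.052 ] [0.6662 0.0137 0.052 ]
disc top [array([0.5687, 0.0517]), array([ 0.584 , -0.0837]), array([ 0.6435, -0.0091]), array([ 0.5087, -0.0233])]
disc sc [array([ 0.5819, -0.0819]), array([0.5923, 0.0482]), array([ 0.5136, -0.0125]), array([ 0.6497, -0.0217])]
```

Run:
```python
from h import *
np.set_printoptions(precision=4,suppress=True)
print("rodbase sc",onz("scene",S(205,382),.06),"top",onz("top",T(390,103),.06))
for X in ([.675,-.057,.06],[.662,-.083,.094],[.686,-.030,.094],[.579,-.0165,.1]):
    s=proj("scene",X);t=proj("top",X); print(X,(s-[225,205]+.5)*6-.5,(t-[245,155]+.5)*6-.5)
from station import arm
s=arm.get_state();from scipy.spatial.transform import Rotation as R
print(R.from_euler('xyz',s['ee_rot']).as_matrix(),s['eef_pos'])
```

```text
rodbase sc [ 0.6822 -0.0666  0.06  ] top [ 0.6728 -0.0554  0.06  ]
[0.675, -0.057, 0.06] [227.749  366.7831] [393.9263  98.9113]
[0.662, -0.083, 0.094] [159.1873 292.1657] [454.3894 108.075 ]
[0.686, -0.03, 0.094] [294.0231 329.7334] [343.2293  45.6127]
[0.579, -0.0165, 0.1] [309.6328 124.2381] [289.6937 265.1781]
[[-0.3437 -0.9391 -0.0004]
 [-0.9391  0.3437 -0.0014]
 [ 0.0014 -0.0001 -1.    ]] [0.2318 0.6335 0.2257]
```

```bash
python3 -m handwheel '[[[0,0.02,-0.022,0,0],[0,0.05,-0.056,0,0],[0,0.075,-0.084,0,0],[0,0.1,-0.112,0,0],[0,0.125,-0.139,0,0],[0,0.15,-0.167,0,0],[0,0.175,-0.195,0,0],[0,0.2,-0.223,0,0],[0,0.225,-0.251,0,0],[0,0.25,-0.279,0,0],[0,0.275,-0.307,0,0],[0,0.3,-0.335,0,0],[0,0.325,-0.363,0,0],[0,0.35,-0.39,0,0],[0,0.375,-0.418,0,0],[0,0.4,-0.446,0,0],[0,0.425,-0.474,0,0],[0,0.45,-0.502,0,0],[0,0.475,-0.53,0,0],[0,0.5,-0.558,0,0]]]' 20
python3 - <<'E'
import numpy as np
from station import arm
from scipy.spatial.transform import Rotation as R
s=arm.get_state();M=R.from_euler('xyz',s['ee_rot']).as_matrix();print(s['q'])
print(M.T@(np.array([.6406,-.1336,.226])-s['eef_pos']))
E
```

```text
t: 1.77
eef_pos: [0.5843, -0.0297, 0.2263]
ee_rot: [3.141, -0.002, -1.922]
force: [1.3, 0.9, 0.1]
width: 0.0004
[ 0.28393812  0.21249369 -0.19269954  0.00120304 -1.16676575  0.93548986]
[ 0.07820025 -0.08856726  0.00038972]
```

```bash
python3 -m handwheel '[[[0,0.03,-0.03,0,0],[0,0.055,-0.06,0,0],[0,0.078,-0.088,0,0],[0,0.078,-0.088,0,0],[0,0.078,-0.088,0.03,0],[0,0.078,-0.088,0.06,0],[0,0.078,-0.088,0.09,0],[0,0.078,-0.088,0.09,0],[0,0.078,-0.088,0.09,0]]]'
python3 - <<'E'
from h import *
from station import arm,grab_frame
for n in("scene","top"): cv2.imwrite(f"pics/{n}1.png",cv2.resize(grab_frame(n)[150:290,200:360] if n=="top" else grab_frame(n)[140:300,180:360],None,fx=4 if n=="top" else 3.7,fy=4 if n=="top" else 3.7,interpolation=2))
print(arm.get_state()['eef_pos'],arm.get_state()['ee_rot'])
E
```

```text
t: 2.52
eef_pos: [0.639, -0.1335, 0.135]
ee_rot: [3.138, -0.003, -1.922]
force: [0.9, 0.2, 0.9]
width: 0.0003
[ 0.64123212 -0.13340411  0.13829206] [-3.13972454e+00 -1.44703284e-03 -1.92104165e+00]
```

View pics/scene1.png

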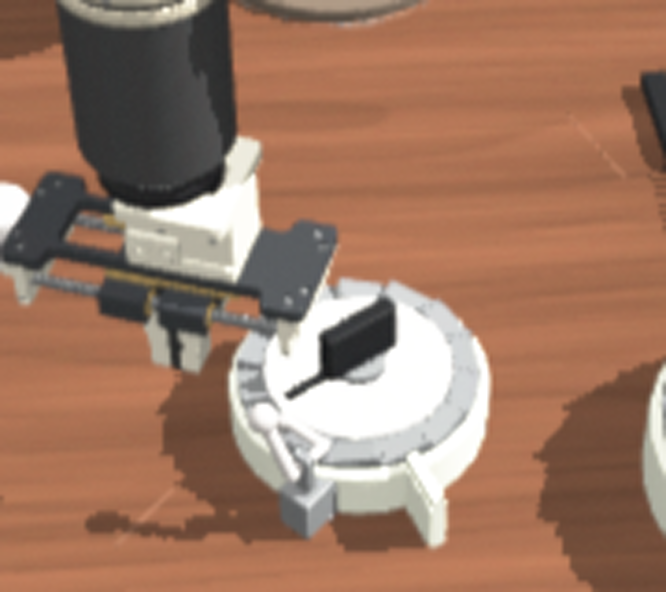

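View pics/top1.png

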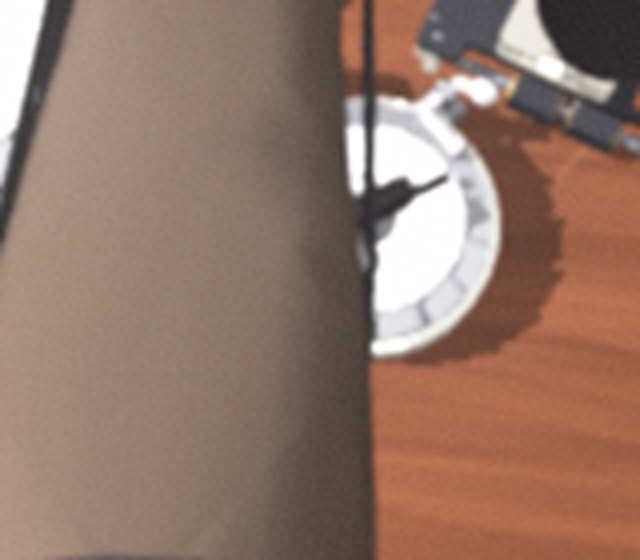

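```bash
python3 -c "
from h import *
s=proj('scene',[.641,-.1334,.138]);print((s-[180,140])*3.7)"
python3 -m handwheel '[[[0,0,-0.003,0.025,0],[0,0,-0.003,0.05,0],[0,0,-0.003,0.05,0],[0,0,-0.003,0.05,0],[0,0,-0.003,0.05,0]]]'
```

```text
[180.63453398 354.54423385]
t: 3.03
eef_pos: [0.6455, -0.1346, 0.0908]
ee_rot: [-3.137, -0.001, -1.92]
force: [0.3, -0.3, 0.3]
width: 0.0004
```

```bash
python3 -m handwheel '[[[0,-0.01,0.004,0.004,0],[0,-0.02,0.004,0.004,0],[0,-0.03,0.004,0.004,0],[0,-0.038,0.004,0.004,0],[0,-0.046,0.004,0.004,0],[0,-0.054,0.004,0.004,0],[0,-0.062,0.004,0.004,0],[0,-0.07,0.004,0.004,0],[0,-0.076,0.004,0.004,0],[0,-0.076,0.004,0.004,0],[0,-0.076,0.004,0.004,0]]]'
python3 - <<'E'
from h import *
from station import arm,grab_frame
cv2.imwrite("pics/scene2.png",cv2.resize(grab_frame("scene")[140:300,180:360],None,fx=3.7,fy=3.7,interpolation=2))
E
```

```text
t: 3.95
eef_pos: [0.6678, -0.0614, 0.0866]
ee_rot: [-3.137, -0.001, -1.92]
force: [0.2, 0.1, -0.4]
width: 0.0004
```

View pics/scene2.png

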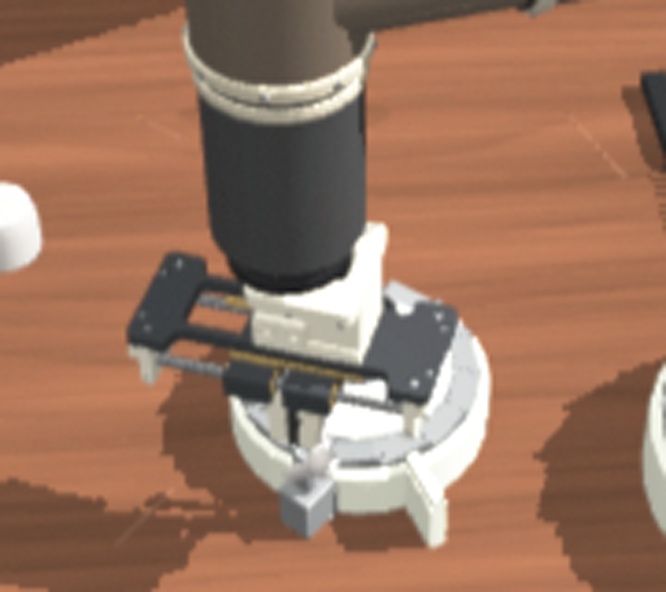

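```bash
python3 -m handwheel '[[[0,0.02,0,0,0],[0,0.05,0,0,0],[0,0.08,0,-0.02,0],[0,0.1,0,-0.04,0],[0,0.1,0,-0.06,0],[0,0.1,0,-0.06,0]]]'
python3 - <<'E'
from h import *
from station import arm,grab_frame
cv2.imwrite("pics/scene3.png",cv2.resize(grab_frame("scene")[180:300,220:350],None,fx=5,fy=5,interpolation=2))
E
```

```text
t: 4.5
eef_pos: [0.6348, -0.1579, 0.1514]
ee_rot: [-3.131, 0.0, -1.922]
force: [1.2, 0.3, 0.2]
width: 0.0005
```

View pics/scene3.png

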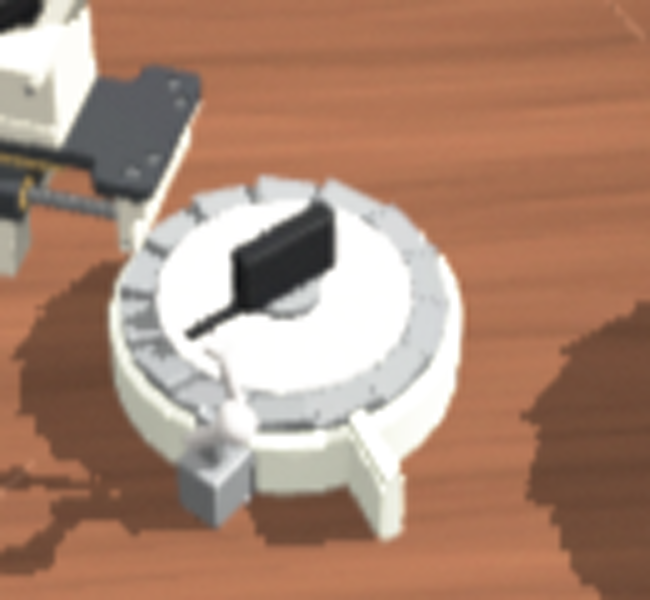

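```bash
python3 -c "
from h import *
for p in ((267.6,264.4),S(162,285)): print(onz('scene',p,.094),onz('scene',p,.105))
print(onz('scene',(262.8,250.2),.09))"
```

```text
[ 0.69983291 -0.04511993  0.094     ] [ 0.70888853 -0.0453523   0.105     ]
[ 0.65828038 -0.08174141  0.094     ] [ 0.6678148  -0.08155182  0.105     ]
[ 0.65093226 -0.05426608  0.09      ]
```

```bash
python3 -m handwheel '[[[0.045,-0.02,0.02,0,7],[0.045,-0.045,0.04,0,14],[0.045,-0.07,0.06,0,21],[0.045,-0.09,0.082,0,28],[0.045,-0.112,0.103,0,34],[0.045,-0.112,0.103,0,37.5],[0.045,-0.112,0.103,0,37.5],[0.045,-0.112,0.103,0,37.5]]]' 15
python3 - <<'E'
from h import *
from station import arm,grab_frame
a=grab_frame("scene");b=grab_frame("top")
cv2.imwrite("pics/scene4.png",cv2.resize(a[180:300,220:350],None,fx=5,fy=5,interpolation=2))
cv2.imwrite("pics/top4.png",cv2.resize(b[130:250,220:350],None,fx=5,fy=5,interpolation=2))
print(arm.get_state()['eef_pos'],arm.get_state()['ee_rot'],arm.get_state()['q'])
E
```

```text
t: 5.22
eef_pos: [0.5759, -0.0162, 0.1482]
ee_rot: [-3.135, 0.005, -2.573]
force: [-1.0, -0.9, 0.6]
width: 0.0438
[ 0.57609123 -0.01691591  0.14815549] [-3.13482981  0.00514217 -2.57481429] [ 0.31355913  0.25673641 -0.3270029   0.00633065 -0.98039386  0.24969512]
```

View pics/scene4.png

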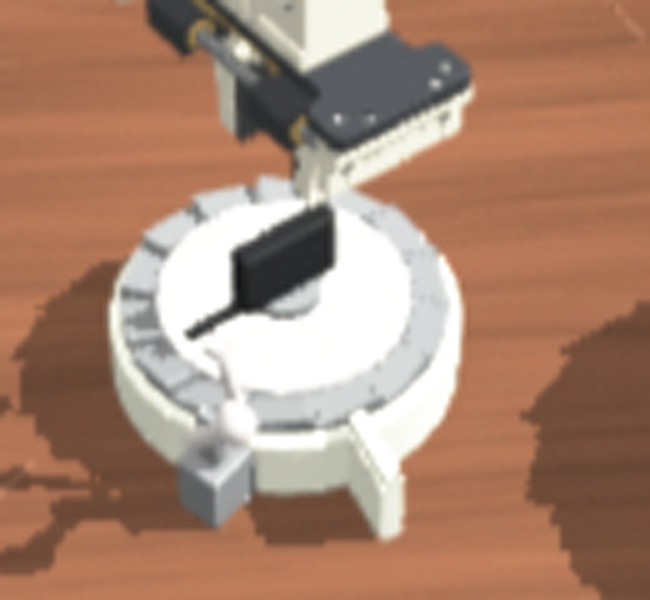

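View pics/top4.png

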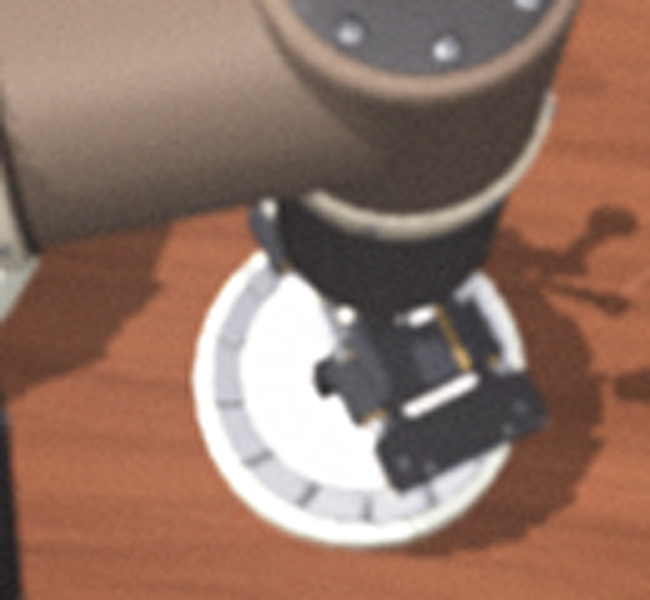

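```bash
python3 -c "
from h import *
s=proj('scene',[.576,-.0169,.148]);print((s-[220,180])*5)"
python3 -m handwheel '[[[0.045,0,0,0.02,0],[0.045,0,0,0.037,0],[0.045,0,0,0.037,0],[0.045,0,0,0.037,0]]]' 15
python3 - <<'E'
from h import *
from station import arm,grab_frame
a=grab_frame("scene")
cv2.imwrite("pics/scene5.png",cv2.resize(a[190:270,230:330],None,fx=7,fy=7,interpolation=2))
print(arm.get_state()['eef_pos'],arm.get_state()['ee_rot'],arm.get_state()['q'])
E
```

```text
[278.49991969 155.00751384]
t: 5.65
eef_pos: [0.5759, -0.018, 0.1103]
ee_rot: [-3.135, 0.003, -2.575]
force: [0.0, -0.4, 1.0]
width: 0.045
[ 0.57669911 -0.01772566  0.1112971 ] [-3.13464581  0.00440993 -2.57481441] [ 0.31203939  0.29589759 -0.36894451  0.00716386 -0.89994854  0.25028696]
```

View pics/scene5.png

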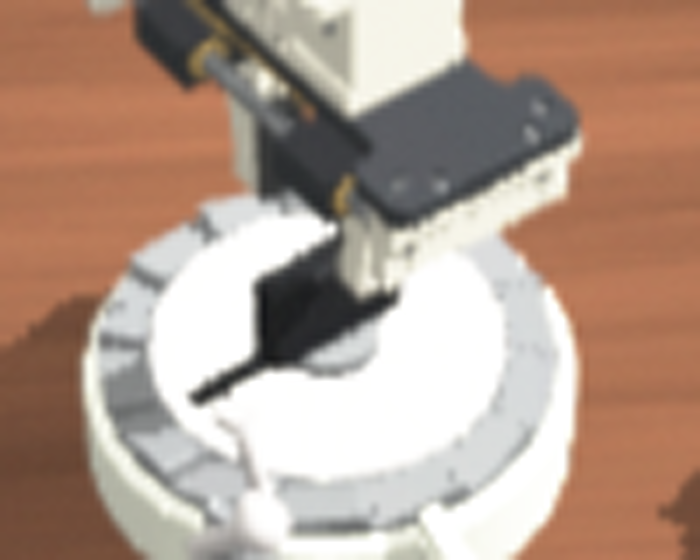

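```bash
python3 -m handwheel '[[[0.045,0,0,0.02,0],[0.045,0,0,0.041,0],[0.045,0,0,0.041,0],[0.045,0,0,0.041,0],[0,0,0,0.041,0],[0,0,0,0.041,0],[0,0,0,0.041,0],[0,0,0,0.041,0],[0,0,0,0.041,0],[0,0,0,0.041,0]]]' 15
python3 - <<'E'
from h import *
from station import arm,grab_frame
a=grab_frame("scene")
cv2.imwrite("pics/scene6.png",cv2.resize(a[190:290,230:330],None,fx=6,fy=6,interpolation=2))
s=arm.get_state();print(s)
E
```

```text
t: 6.53
eef_pos: [0.5782, -0.0173, 0.0711]
ee_rot: [-3.134, 0.007, -2.574]
force: [2.5, 1.9, 0.7]
width: 0.0155
{'t': 6.5833, 'q': array([ 0.31198232,  0.34366951, -0.41006016,  0.0079479 , -0.80859336,
        0.24985091]), 'qd': array([-0.00019042,  0.00241158,  0.00095325,  0.0020147 , -0.00083255,
       -0.00091573]), 'joint_efforts': array([-1.80066001e+00, -4.96878684e+01,  2.02246910e+01,  5.16422823e+00,
       -8.03795736e-01, -9.11644340e-03]), 'eef_pos': array([ 0.57821726, -0.017322  ,  0.07104088]), 'ee_rot': array([-3.13388612,  0.00676186, -2.57426955]), 'force': array([3.08542048, 2.78072016, 2.20406972]), 'moment': array([ 0.92802146, -0.62849376, -0.04604835]), 'width': 0.015977894500543516}
```

View pics/scene6.png

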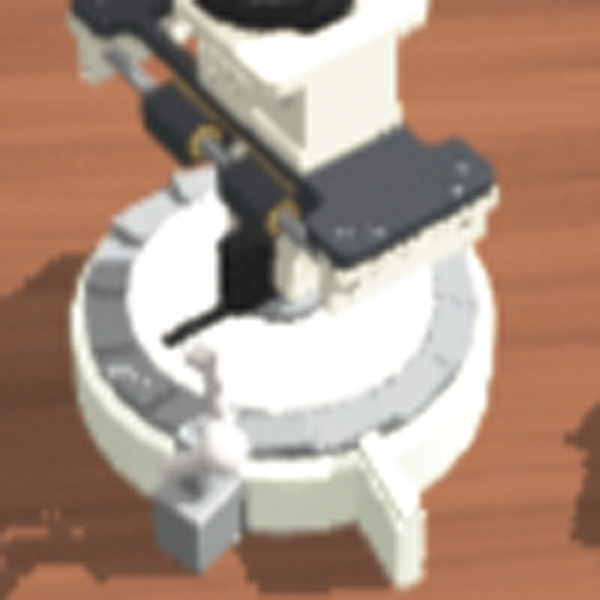

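```bash
python3 -m handwheel '[[[0,0,0,0,-3],[0,0,0,0,-8],[0,0,0,0,-14],[0,0,0,0,-20],[0,0,0,0,-26],[0,0,0,0,-32],[0,0,0,0,-38],[0,0,0,0,-44],[0,0,0,0,-50],[0,0,0,0,-56],[0,0,0,0,-62],[0,0,0,0,-68],[0,0,0,0,-73],[0,0,0,0,-76],[0,0,0,0,-77],[0,0,0,0,-77],[0,0,0,0,-77]]]' 15
python3 - <<'E'
from h import *
from station import arm,grab_frame
a=grab_frame("scene")
cv2.imwrite("pics/scene7.png",cv2.resize(a[190:290,230:330],None,fx=6,fy=6,interpolation=2))
s=arm.get_state();print(s['force'],s['moment'],s['width'])
E
```

```text
t: 8.0
eef_pos: [0.5787, -0.0162, 0.0711]
ee_rot: [-3.132, -0.005, -1.23]
force: [1.4, 6.3, -0.6]
width: 0.0161
[ 0.74976323  4.64563253 -0.40616415] [ 2.45258726 -0.20058025  0.07366041] 0.016242528804880925
```

View pics/scene7.png

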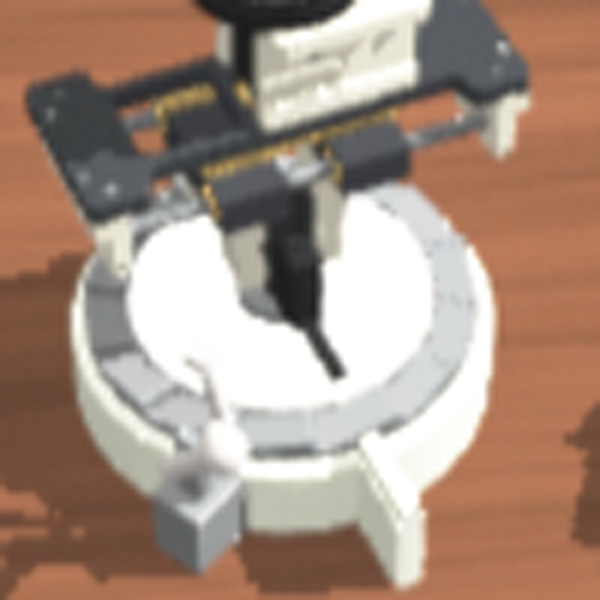

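```bash
python3 -c "
from h import *
f=lambda u,v:((u+.5)/6-.5+230,(v+.5)/6-.5+190)
t=onz('scene',f(338,376),.061);e=onz('scene',f(410,518),.052);r=onz('scene',f(372,440),.052)
n0=onz('scene',f(308,318),.061)
for c in ([.584,-.017],[.582,-.0165],[.5787,-.0162]):
  g=lambda p:np.degrees(np.arctan2(p[1]-c[1],p[0]-c[0])).round(1)
  print(g(t),g(e),g(r))
print(t,n0,e,r,np.degrees(np.arctan2(*(t-n0)[[1,0]])))
"
```

```text
21.2 19.7 21.8
20.0 19.2 21.0
18.7 18.7 20.1
[0.63709661 0.00357615 0.061     ] [ 0.60367841 -0.0065477   0.061     ] [0.70711664 0.02718824 0.052     ] [0.66526473 0.01544098 0.052     ] 16.853873681451304
```

Pointer and ridge agree within about 1–2°. I'll release the knob and lift away.

```bash
python3 -m handwheel '[[[0.045,0,0,0,0],[0.045,0,0,0,0],[0.045,0,0,0,0],[0.045,0,0,0,0],[0.045,0,0,-0.02,0],[0.045,0,0,-0.05,0],[0.045,0,0,-0.09,0],[0.045,0,0,-0.13,0],[0.045,0,0,-0.17,0],[0.045,0,0,-0.2,0],[0.045,0,0,-0.2,0]]]'
python3 -m handwheel '[[[0.045,0.04,-0.01,0,0],[0.045,0.08,-0.02,0,0],[0.045,0.12,-0.03,0,0],[0.045,0.16,-0.04,0,0],[0.045,0.2,-0.05,0,0],[0.045,0.24,-0.06,0,0],[0.045,0.24,-0.06,0,0],[0.045,0.24,-0.06,0,0]]]'
python3 - <<'E'
from h import *
from station import arm,grab_frame
a=grab_frame("scene");b=grab_frame("top")
cv2.imwrite("pics/s8.png",a);cv2.imwrite("pics/t8.png",b)
cv2.imwrite("pics/sc8.png",np.hstack([cv2.resize(a[205:295,230:320],(400,400),interpolation=2),cv2.resize(b[155:245,245:335],(400,400),interpolation=2)]))
E
```

```text
t: 8.97
eef_pos: [0.5793, -0.0161, 0.2789]
ee_rot: [-3.121, -0.008, -1.23]
force: [0.7, 1.2, 0.7]
width: 0.045
t: 9.63
eef_pos: [0.7161, -0.2247, 0.2791]
ee_rot: [-3.125, -0.006, -1.233]
force: [-0.3, -0.1, 0.5]
width: 0.0453
```

View pics/sc8.png

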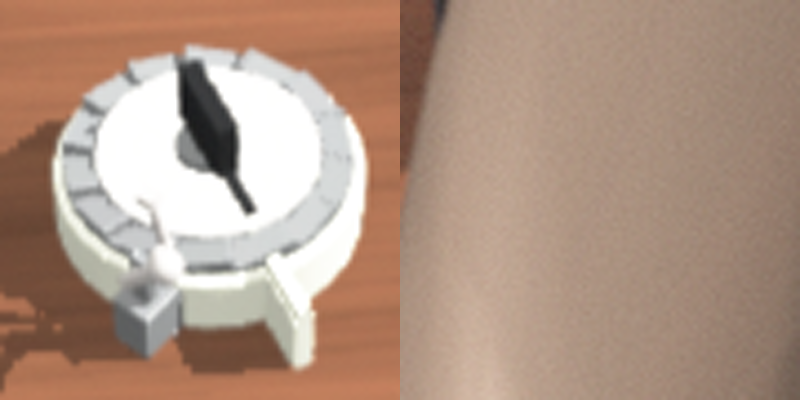

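View pics/s8.png

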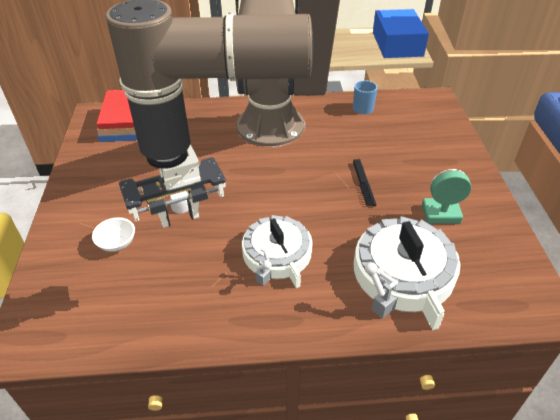

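```bash
python3 -c "
from station import arm
print(arm.get_state()['qd'].round(3)); print(arm.job_done())"
```

```text
[ 0.021 -0.032 -0.008  0.001  0.001 -0.001]
the job is handed in; nothing more can be done
None
```

I tipped the small carousel's pawl lever over with the shut fingers. I then gripped the knob (fingers stopped at 16 mm), turned it 77° anticlockwise, let go, lifted clear and handed the job in at about 9.7 s. No verdict was reported.

- **Pawl:** the ball ended about 55 mm from where it started (58 mm expected), leaning the other way with the pawl tip up. It stayed that way through the turn and after release.
- **Pointer:** it reads within about 2° of the start ridge, measured while the knob was still gripped. One cruder reading, along the pointer nose alone, came out about 2–4° off. The pointer tip had not shifted after release, and all of this is within the 11° allowed.
- **Bystanders:** the bowl, fan and comb look unmoved in the last scene picture. The gripper mostly hides the flask cap there. It came nowhere near the cap at table height.
- **Disagreements:** the scene and top cameras differ by 4–9 mm in x, so I averaged them. The lever swings about 25° off the direction I assumed for the push, but it still went over. In the last check the arm hid the carousel from the top camera, so only the scene picture covers the final state.

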